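# Line up a swung filter-housing cover with a drift pin and fit the bolt

## Task

The cover of the small metal filter housing is held by one bolt and has swung, so its two open holes no longer line up with the holes below. First push the tapered drift pin from the open stand all the way down through the larger open hole, so that it draws the cover into line. Leave the pin there and put the hexagon-headed bolt from the stand all the way down into the smaller open hole.

Things in the scene. Friction and masses are not known exactly. Their poses are not given: they have to be found in the camera images.
- housing: Fixed dark steel filter housing 100 (x) x 170 (y) x 52 mm under a 10 mm grey metal cover, cover top at z 62. Origin: centre of its underside. Through holes down to the bench in housing and cover alike: larger, 30 mm wide, at x -25, y +55; smaller, 22 mm wide, at x -25, y -55 (cover's when in line). The one fitted bolt, head 12 mm high, is at x +30, y 0.
- cover (a joint): Cover's angle (rad) about the fitted bolt's upright axis, anticlockwise from above positive, 0 = in line. Starts at 0.13 to 0.16: its holes, 78 mm from the axis, lie 10 to 12.5 mm aside of the housing's. It resists with about 1 N at the holes and stays where left. The pin's tip enters where the two larger holes overlap; pushed down, its taper draws the cover into line.
- drift_pin: Steel drift pin hanging upright by its collar in a grey open stand (top z 74 mm, 3 slots 65 mm apart). Origin: centre of the collar's underside, z up. Collar 40 mm wide, 5 thick; plain round head 28 mm wide up to z 50 (tallest, thickest head). Below: shank 27 mm wide for 16 mm, then taper to a 6 mm tip at z -54. 0.2 kg. Fully home: collar on the cover.
- bolt: Steel bolt hanging in another slot of the stand. Origin: centre of the collar's underside, z up. Collar 40 mm wide, 5 thick; hexagon head 24 mm across flats (flats face +-y, corners on x) up to z 35. Shank 13 mm wide to z -42, end bevelled to 9 mm; no thread, slides in; fully home: collar on the cover. 0.14 kg. The third part, a stud with a thin round 16 mm head, is not needed.
Mind the look-alikes: they are no part of the job. Leave any red look-alike of the drift_pin alone. What is shaped like the bolt but yellow is not meant.

How it is judged:
By the outcome, as a careful person would: the job done as asked, in the order asked, and still so for the second after the job is handed in, with the robot touching nothing.
It also fails if it takes over 54 s, if anything falls off the work surface, if the arm or the gripper's body presses on something with over 40 N, if the wrist force passes 120 N, or if a joint passes its speed limit or range.

## Robot

A 6-joint arm with a two-finger parallel gripper is mounted at the origin on the work surface; the furniture and walls round the work are solid. World frame = base frame: x ahead of the robot, y to its left, z up, the work surface at z = 0. Lengths are in mm, angles in rad, forces in N, time in s.
With the tool pointing down it reaches from about 350 to 775 mm from the base axis. Payload 7.3 kg.
Tool frame: the origin (TCP) lies at the very end of the fingers, on their centre line; the grasp point (between the pads) lies 19 mm behind it (bot.tcp_to_grasp is the distance from the TCP to the grasp point, in mm); z points along the fingers, y is the direction in which the jaws open and shut (so a half turn about z gives the same grasp; the last joint's range is limited). The gripper opens to 92 mm and grips with 3 to 60 N. Pads are 19 mm wide; open, the fingers measure 130 mm over their backs; the gripper's body (75 mm by 190 mm) begins 47 mm behind the grasp point.
Start: joints at [1.139, 0.342, 1.524, -0, 1.275, -0.146], TCP at [147.995, 503.728, 226.741] pointing down, gripper open.
Joint ranges: [-2.53, 2.53], [-0.77, 2.02], [0.04, 2.7], [-1, 4.14], [0.28, 2.66], [-3.11, 3.11]. Speed limits (rad/s): [2.57, 2.57, 3.14, 3.14, 3.14, 3.14].

## Interface

Orientations are given as [roll, pitch, yaw] about the fixed x, y, z axes, in that order (R = Rz(yaw) Ry(pitch) Rx(roll)).
In Python, from plant import bot gives the robot as it stands. The module is installed in compiled form; this text tells all that it offers.
- The arm moves only by the tool carry_out, never from a script. Its argument "motion" is a list of rows, each a list of 5 numbers: the closure, from 0 (fully open) to 1 (shut), then the shift along the tool's x, y, z in mm, then the turn about the tool's z in degrees. In form: [[claw, dx, dy, dz, spin], ...]. A call has 1 to 10 rows; each row is the pose to reach, as a shift and turn from the pose measured when the call began, along the tool's axes at that moment; what a row does not reach only later rows make up. A row lasts 1/8 s, in which the tool goes at most 62.5 mm and 10.7 degrees, less where a joint would pass 70% of its speed; a pose out of reach is approached as far as the arm can. A call with a gripper value outside its range is refused whole. The fingers move at their own pace and stop on an object; the grip force is fixed at half the most. Time passes only in rows, so rows that repeat a pose let the fingers close. It gives the time, the measured TCP pose, the force and the opening at its end, in the units of the state.
- bot.get_obs(): the state, without advancing time (a new reading comes with each control period).
- bot.capture(name): name is "scene" or "side" or "wrist"; returns a dict with "color" (400x640x3 uint8, red, green, blue), "depth" (400x640 float32, mm along the optical axis (not along the pixel's ray), 0 where there is no reading), "K" (3x3 intrinsics, pixels), "k1" (the pictures are not rectified: a ray, as slopes to the right and down, at radius r is drawn at 1 + k1 r^2 times it, then the intrinsics apply), "camera_from_world" (4x4, takes a point from world to camera coordinates). Camera axes: x right, y down, z forward; pixel columns grow to the right and rows downward; lengths in mm; the calibration is good to about 2 mm. A picture is of the moment at which its call begins.
- bot.close_job(): hands the job in, once; it reports no verdict.
The state is a dict: "time": time; "joint_positions": joint angles; "dq": joint speeds; "tau": joint torques, N m; "tool_pos": TCP position; "tcp_rot": TCP orientation; "contact_force": force on the tool from outside, world axes, zero at the start; "moment": the same for the moment, N m; "grip_width": finger opening in mm.
Only numpy, scipy, OpenCV 4.12 (cv2) and the standard library are available. Lean on these libraries where they do the work, as an engineer would, in place of code of your own. Each camera call takes 0.05 s, during which the arm holds its last target.

## Working session

There is one attempt and no reset: what is moved stays moved. The work goes in short steps, Python scripts to look and compute and a tool call to move; the robot and the scene stay as the last step left them, time stands still between calls to the robot, and variables do not carry over. Pictures are saved under pics/ and viewed, and the job is handed in when it is done.

Besides the shell and the picture viewer there is one more tool, called after "Request:" as name(argument=value, ...) on one line, values as JSON. carry_out: Moves the arm, as the interface text tells. Its arguments: {"type":"object","properties":{"motion":{"type":"array","items":{"type":"array","items":{"type":"number"}}}},"required":["motion"]}

```bash
mkdir -p pics
cat > h.py <<'E'
import numpy as np, cv2
from plant import bot
def ray(c,u,v):
    K=c["K"];xd=(u-K[0,2])/K[0,0];yd=(v-K[1,2])/K[1,1]
    x,y=xd,yd
    for _ in range(20):
        s=1+c["k1"]*(x*x+y*y);x,y=xd/s,yd/s
    M=np.linalg.inv(c["camera_from_world"])
    return M[:3,3],M[:3,:3]@np.array([x,y,1.])
def onz(c,u,v,z):
    o,d=ray(c,u,v);return o+d*(z-o[2])/d[2]
def atd(c,u,v):
    o,d=ray(c,u,v);return o+d*c["depth"][int(round(v)),int(round(u))]
def proj(c,p):
    q=c["camera_from_world"]@np.append(p,1.);x,y=q[0]/q[2],q[1]/q[2]
    s=1+c["k1"]*(x*x+y*y);K=c["K"];return K[0,0]*x*s+K[0,2],K[1,1]*y*s+K[1,2]
def cloud(c):
    v,u=np.mgrid[0:400,0:640];K=c["K"];xd=(u-K[0,2])/K[0,0];yd=(v-K[1,2])/K[1,1];x,y=xd.copy(),yd.copy()
    for _ in range(20):
        s=1+c["k1"]*(x*x+y*y);x,y=xd/s,yd/s
    M=np.linalg.inv(c["camera_from_world"]);d=c["depth"]
    P=np.stack([x*d,y*d,d],-1)@M[:3,:3].T+M[:3,3];P[d==0]=np.nan
    return P
E
python3 - <<'E'
from h import *
for n in ["scene","side","wrist"]:
    c=bot.capture(n);cv2.imwrite(f"pics/{n}0.png",c["color"][:,:,::-1])
    print(n,np.linalg.inv(c["camera_from_world"])[:3,3].round(),c["k1"],c["K"][0,0])
print(bot.get_obs())
E
```

```text
scene [ 107. -630.  826.] -0.09350853588736324 496.79868786596023
side [ 423. -758.  598.] -0.02783385926887629 414.7742459368394
wrist [ 68. 527. 385.] 0.01016242769628471 309.2345804185053
{'time': 0.15, 'joint_positions': array([ 1.13902854e+00,  3.42570894e-01,  1.52480197e+00,  1.76306233e-05,
        1.27538319e+00, -1.45980111e-01]), 'dq': array([ 1.90114789e-05, -9.54448357e-04, -3.63972415e-03, -9.84856759e-05,
        1.00997210e-03,  1.84522734e-04]), 'tau': array([ 1.74833109e-03, -4.31465542e+01, -2.44353783e+01,  7.18084630e-02,
        5.37014287e-02, -1.12612083e-04]), 'tool_pos': array([147.84029306, 503.43977334, 226.19881116]), 'tcp_rot': array([-3.14044407e+00, -1.85913524e-04,  2.85579973e+00]), 'contact_force': array([0.00530967, 0.7712399 , 0.49437281]), 'moment': array([ 0.0075138,  0.0086966, -0.0200527]), 'grip_width': 91.86905577222483}
```

View pics/scene0.png

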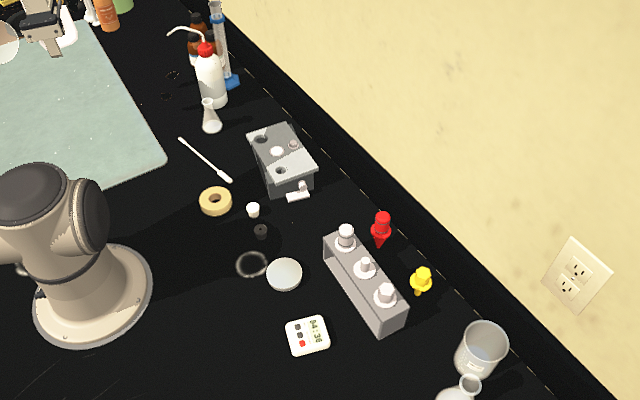

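View pics/side0.png

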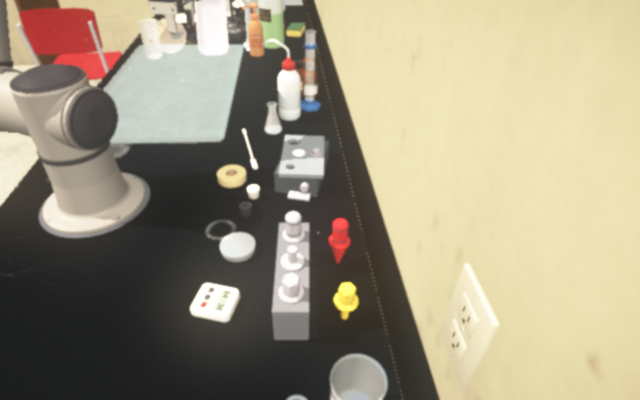

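View pics/wrist0.png

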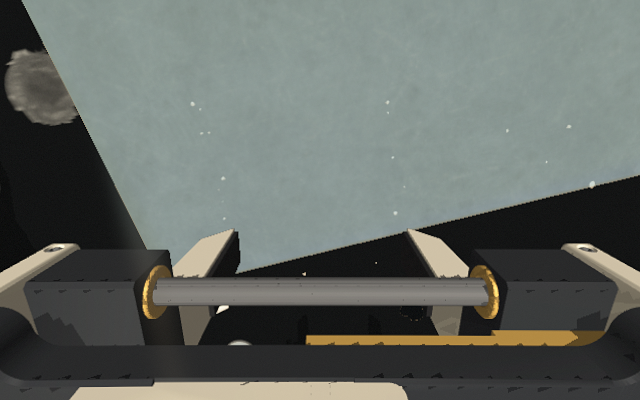

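The scene view shows the stand with parts at about (346,235), (365,265) and (386,292). The housing is near (282,155), with the red and yellow look-alikes to the right. Next I'll zoom in and measure.

Run:
```python
from h import *
c=bot.capture("scene");I=c["color"][:,:,::-1]
a=cv2.resize(I[110:210,230:340],None,fx=5,fy=5,interpolation=cv2.INTER_CUBIC)
b=cv2.resize(I[210:345,310:450],None,fx=4,fy=4,interpolation=cv2.INTER_CUBIC)
cv2.imwrite("pics/hz.png",a);cv2.imwrite("pics/st.png",b)
s=bot.capture("side");J=s["color"][:,:,::-1]
cv2.imwrite("pics/hs.png",cv2.resize(J[120:350,210:380],None,fx=3,fy=2.6,interpolation=cv2.INTER_CUBIC))
for n,p in dict(pinhead=(346,228),stud=(364,260),bolt=(386,288),cov=(295,165),cov2=(270,132)).items(): print(n,atd(c,*p).round(1))
P=cloud(c)
# cover top plane
m=(abs(P[...,2]-62)<4); m[:110]=0;m[210:]=0;m[:,:230]=0;m[:,340:]=0
print(m.sum(),np.median(P[m],0)); 
pts=P[m][:,:2].astype(np.float32);print(cv2.minAreaRect(pts),pts.min(0),pts.max(0))
m=(abs(P[...,2]-74)<3); m[:210]=0;m[345:]=0;m[:,:310]=0;m[:,420:]=0
pts=P[m][:,:2].astype(np.float32);print(m.sum(),cv2.minAreaRect(pts))
```

```text
pinhead [ 439.6 -213.3  125.5]
stud [ 432.6 -277.7  110.5]
bolt [ 430.4 -341.8  109.5]
cov [474.9  20.5  65.2]
cov2 [483.1 143.1  63.7]
2199 [476.14522229  64.69987605  63.71574197]
((501.7189025878906, 83.38645935058594), (188.18731689453125, 172.5159454345703), 89.9148941040039) [415.34244  -10.709426] [588.0314  177.35645]
1680 ((494.0671691894531, -282.4651184082031), (200.99610900878906, 177.6516571044922), 84.96247100830078)
```

View pics/hz.png

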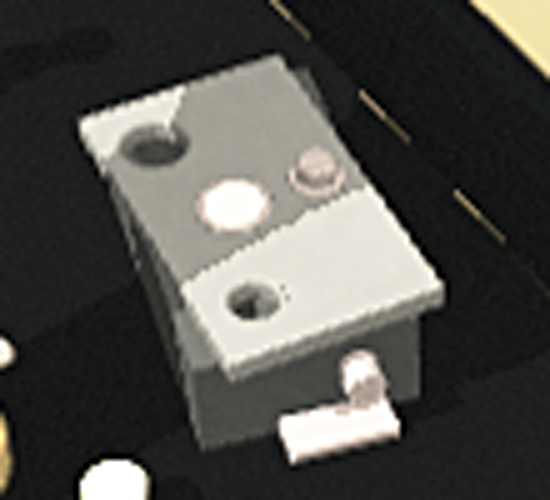

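View pics/st.png

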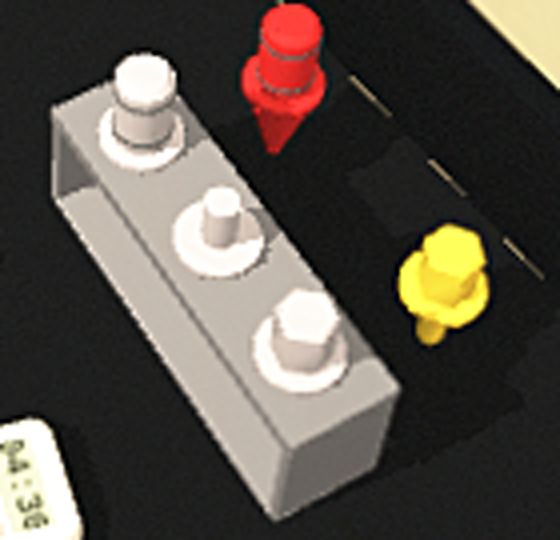

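View pics/hs.png

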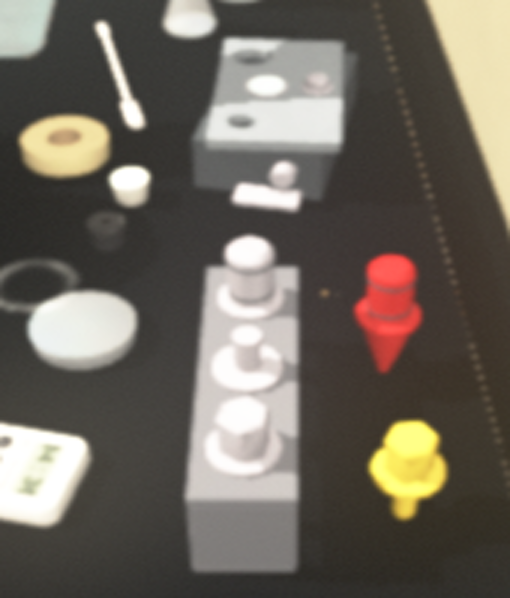

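Run:
```python
from h import *
c=bot.capture("scene")
f=lambda x,y,s,ox,oy:((x+.5)/s-.5+ox,(y+.5)/s-.5+oy)
for n,(x,y),z in [("pintop",(145,76),124),("pincollar",(141,131),79),("bolttop",(308,312),109),("boltcol",(301,348),79),("studcol",(219,238),79)]:
    print(n,onz(c,*f(x,y,4,310,210),z).round(1))
for n,(x,y),z in [("large",(154,146),62),("small",(253,301),62),("bolthead",(317,160),74),("boltbase",(318,180),62),("disc",(234,205),62),("cFL",(233,373),62),("cFR",(442,290),62),("cBL",(80,124),62),("cBR",(280,58),62),("hFLbot",(203,447),0),("hFLtop",(178,318),52)]:
    print(n,onz(c,*f(x,y,5,230,110),z).round(1))
```

```text
pintop [ 439.3 -213.4  124. ]
pincollar [ 440.7 -211.6   79. ]
bolttop [ 431.9 -341.6  109. ]
boltcol [ 432.1 -341.8   79. ]
studcol [ 436. -278.   79.]
large [454.5 136.9  62. ]
small [442.6  28.4  62. ]
bolthead [504.8  77.   74. ]
boltbase [504.8  76.9  62. ]
disc [465.4  83.7  62. ]
cFL [414.7  -2.8  62. ]
cFR [513.5 -10.5  62. ]
cBL [433.4 168.7  62. ]
cBR [533.1 157.5  62. ]
hFLbot [406.6  17.5   0. ]
hFLtop [415.  46.  52.]
```

Run:
```python
from h import *
c=bot.capture("scene")
P=cloud(c)
for z in (60,120,180,240):
    m=(abs(P[...,2]-z)<30)&(P[...,0]>250)&(P[...,0]<900)&(abs(P[...,1])<600)
    q=P[m]; H,xe,ye=np.histogram2d(q[:,0],q[:,1],bins=[np.arange(250,901,50),np.arange(-600,601,50)])
    print(z,[(int(xe[i]),int(ye[j]),int(H[i,j])) for i,j in zip(*np.where(H>15))])
o=bot.get_obs();p=o["tool_pos"]
y=o["tcp_rot"][2]
X=np.array([np.cos(y),np.sin(y)]);Y=np.array([np.sin(y),-np.cos(y)])
d=np.array([475,0])-p[:2];print(X@d,Y@d)
```

```text
60 [(350, 250, 144), (350, 300, 28), (400, -550, 305), (400, -400, 707), (400, -350, 503), (400, -300, 546), (400, -250, 453), (400, -200, 202), (400, -50, 40), (400, 0, 485), (400, 50, 274), (400, 100, 160), (400, 150, 50), (400, 250, 113), (400, 300, 35), (400, 350, 294), (450, -550, 414), (450, -500, 218), (450, -400, 84), (450, -350, 94), (450, -300, 143), (450, -250, 153), (450, -50, 282), (450, 0, 430), (450, 50, 367), (450, 100, 289), (450, 150, 143), (450, 350, 185), (450, 550, 206), (500, -550, 327), (500, -500, 486), (500, -400, 134), (500, -350, 291), (500, -250, 285), (500, -50, 51), (500, 0, 138), (500, 50, 147), (500, 100, 205), (500, 150, 41), (500, 400, 162), (500, 500, 42), (550, -600, 639), (550, -550, 600), (550, -500, 556), (550, -450, 519), (550, -400, 472), (550, -350, 442), (550, -300, 395), (550, -250, 376), (550, -200, 352), (550, -150, 328), (550, -100, 300), (550, -50, 284), (550, 0, 258), (550, 50, 234), (550, 100, 221), (550, 150, 204), (550, 200, 196), (550, 250, 180), (550, 300, 173), (550, 350, 152), (550, 400, 140), (550, 450, 137), (550, 500, 135), (
[... 1473 characters left out ...]
310), (600, 100, 294), (600, 150, 265), (600, 200, 252), (600, 250, 229), (600, 300, 201), (600, 350, 196), (600, 400, 179), (600, 450, 158), (600, 500, 98), (600, 550, 40)]
240 [(350, 400, 25), (400, 350, 22), (400, 400, 46), (500, 400, 118), (500, 450, 64), (550, -600, 335), (550, -550, 1020), (550, -500, 106), (600, -600, 808), (600, -500, 802), (600, -450, 875), (600, -400, 796), (600, -350, 700), (600, -300, 664), (600, -250, 599), (600, -200, 529), (600, -150, 490), (600, -100, 464), (600, -50, 421), (600, 0, 394), (600, 50, 357), (600, 100, 327), (600, 150, 302), (600, 200, 272), (600, 250, 248), (600, 300, 229), (600, 350, 147), (600, 400, 66)]
-455.75579348953784 -391.03196265202234
```

Request:
carry_out(motion=[[0, -46, -39, 0, 7.4], [0, -91, -78, 0, 14.8], [0, -137, -117, 0, 22], [0, -182, -156, 0, 29.5], [0, -228, -195, 0, 37], [0, -274, -234, 0, 44], [0, -319, -273, 10, 51.5], [0, -365, -312, 20, 59], [0, -410, -351, 30, 66.5], [0, -456, -391, 40, 73.6]])

```text
time: 1.6
tool_pos: [476.1, -1.9, 186.6]
tcp_rot: [3.141, 0.0, 1.567]
contact_force: [0.7, 0.1, -0.8]
grip_width: 91.6
```

Run:
```python
from h import *
o=bot.get_obs();print(o["time"],o["tool_pos"],o["tcp_rot"],o["joint_positions"],o["contact_force"])
c=bot.capture("wrist");cv2.imwrite("pics/w1.png",c["color"][:,:,::-1]);print(c["camera_from_world"].round(3))
```

```text
1.6 [476.13839465  -1.93819713 186.55024214] [3.14097572e+00 1.27763534e-04 1.56677225e+00] [-1.65205140e-01  2.91944359e-01  1.71666564e+00 -2.99306786e-05
  1.13235321e+00 -1.61168403e-01] [ 0.6839459   0.10320861 -0.78459739]
[[ 1.00000e+00 -5.00000e-03  1.00000e-03 -4.75415e+02]
 [-5.00000e-03 -9.52000e-01  3.05000e-01 -2.63120e+01]
 [-1.00000e-03 -3.05000e-01 -9.52000e-01  3.53821e+02]
 [ 0.00000e+00  0.00000e+00  0.00000e+00  1.00000e+00]]
```

View pics/w1.png

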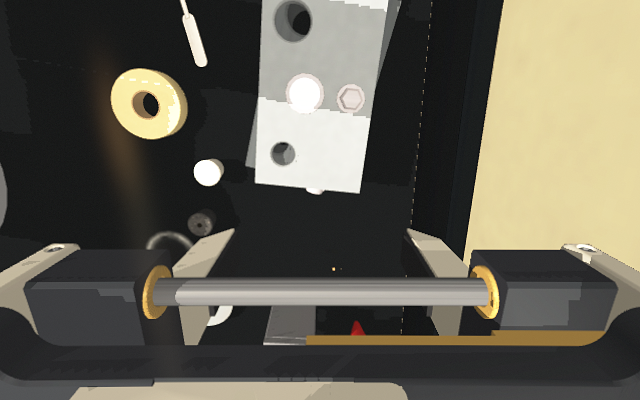

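Request:
carry_out(motion=[[0, -30, 0, 10, 0], [0, -60, 0, 20, 0], [0, -60, 0, 20, 0]])

```text
time: 2.02
tool_pos: [478.5, -69.2, 164.8]
tcp_rot: [3.141, 0.003, 1.556]
contact_force: [0.3, 0.5, -0.6]
grip_width: 92.0
```

Run:
```python
from h import *
o=bot.get_obs();print(o["time"],o["tool_pos"],o["tcp_rot"])
c=bot.capture("wrist");np.save("c2.npy",c,allow_pickle=True)
I=c["color"][:,:,::-1];cv2.imwrite("pics/w2.png",cv2.resize(I[20:220,220:440],None,fx=3.6,fy=2.9999,interpolation=cv2.INTER_CUBIC))
g=cv2.resize(I[20:220,220:440],None,fx=3,fy=3,interpolation=cv2.INTER_CUBIC)
g=np.clip((g/255.)**0.5*255,0,255).astype(np.uint8)
cv2.imwrite("pics/w2.png",g)
```

```text
2.025 [478.48166557 -69.20236104 164.84195239] [3.14067108 0.00342133 1.55575657]
```

View pics/w2.png

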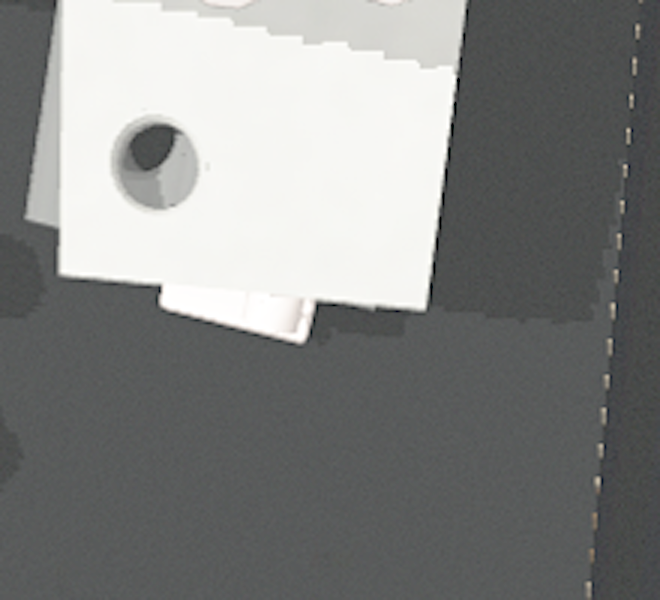

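Request:
carry_out(motion=[[0, 50, 0, -10, 0], [0, 105, 0, -20, 0], [0, 135, 0, -25, 0.8], [0, 135, 0, -25, 0.8]])

```text
time: 2.58
tool_pos: [480.4, 69.8, 190.8]
tcp_rot: [3.138, 0.003, 1.548]
contact_force: [-0.6, 0.2, -0.9]
grip_width: 92.2
```

Run:
```python
from h import *
o=bot.get_obs();print(o["time"],o["tool_pos"],o["tcp_rot"],o["dq"].round(3))
c=bot.capture("wrist");np.save("c3.npy",c,allow_pickle=True)
I=c["color"][:,:,::-1]
g=cv2.resize(I[0:300,180:480],None,fx=2,fy=2,interpolation=cv2.INTER_CUBIC)
g=np.clip((g/255.)**0.6*255,0,255).astype(np.uint8)
cv2.imwrite("pics/w3.png",g)
```

```text
2.575 [480.37635163  69.79468543 190.78820803] [3.13831801e+00 2.61021394e-03 1.54751659e+00] [-0.057  0.011  0.013 -0.019 -0.011 -0.038]
```

View pics/w3.png

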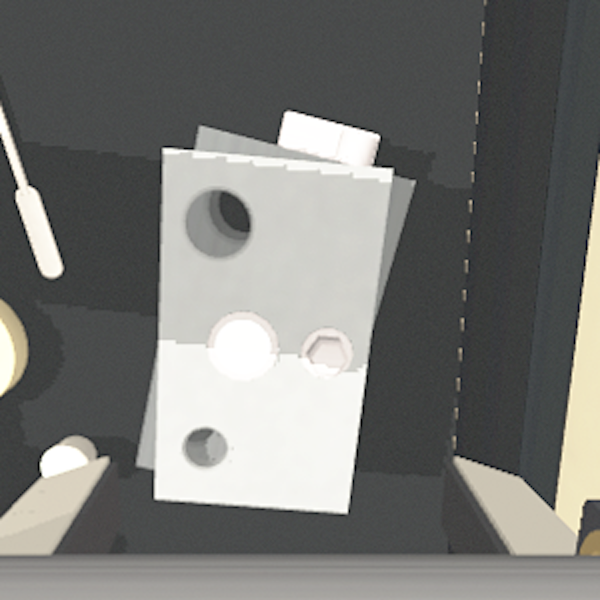

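The view shows both cover holes (crop (219,222) and (205,447)), the fitted bolt (327,350), and the housing's corners showing under the turned cover: (200,126), (415,181) and (138,466).

Run:
```python
from h import *
c=np.load("c3.npy",allow_pickle=True).item()
f=lambda x,y:((x+.5)/2-.5+180,(y+.5)/2-.5)
pt={}
for n,(x,y),z in [("large",(219,222),62),("small",(205.5,447),62),("bh",(327,351),74),("cBL",(163,149),62),("cBR",(391,170),62),("cFL",(155,499),62),("cFR",(348,513),62),("hBL",(200,126),52),("hBR",(415,181),52),("hFL",(138,466),52),("hR2",(376,328),52)]:
    pt[n]=onz(c,*f(x,y),z)[:2];print(n,pt[n].round(1))
ang=lambda a,b:np.arctan2(*(pt[b]-pt[a])[::-1])
print("cover yaw",ang("small","large")-np.pi/2,ang("cFL","cBL")-np.pi/2,ang("cFR","cBR")-np.pi/2,ang("cBL","cBR"),ang("cFL","cFR"))
print("house yaw",ang("hFL","hBL")-np.pi/2,ang("hBL","hBR"),ang("hR2","hBR")-np.pi/2)
print("sizes",[np.linalg.norm(pt[a]-pt[b]).round(1) for a,b in [("large","small"),("cBL","cBR"),("cFL","cBL"),("hBL","hBR"),("hFL","hBL")]])
def fit(m,w):
    m=np.array(m,float);w=np.array(w);mc=m.mean(0);wc=w.mean(0);A=m-mc;B=w-wc
    th=np.arctan2((A[:,0]*B[:,1]-A[:,1]*B[:,0]).sum(),(A*B).sum());R=np.array([[np.cos(th),-np.sin(th)],[np.sin(th),np.cos(th)]])
    t=wc-R@mc;print("res",(m@R.T+t-w).round(1).tolist());return th,R,t
th,R,t=fit([(-25,55),(-25,-55),(30,0),(-50,85),(50,85),(-50,-85),(50,-85)],[pt[k] for k in("large","small","bh","cBL","cBR","cFL","cFR")])
print("cover",th,t,R@[30,0]+t)
t2,R2,tt=fit([(-50,85),(50,85),(-50,-85),(30,0)],[pt["hBL"],pt["hBR"],pt["hFL"],R@[30,0]+t])
print("house",t2,tt,"L",R2@[-25,55]+tt,"S",R2@[-25,-55]+tt,"bolt",R2@[30,0]+tt,"ang",th-t2)
```

```text
large [453.8 137.3]
small [441.   27.7]
bh [501.4  79.4]
cBL [431.2 168.5]
cBR [530.4 157.6]
cFL [413.   -0.9]
cFR [513.2 -11.7]
hBL [446.7 178.2]
hBR [543.3 152.7]
hFL [403.4  13.3]
hR2 [527.1  84.6]
cover yaw -0.11625931935696254 -0.10680882810344028 -0.10121803424006659 -0.109770441085823 -0.10711861504883659
house yaw -0.2568006289115705 -0.2579830395440553 -0.2325868643553466
sizes [np.float64(110.4), np.float64(99.8), np.float64(170.4), np.float64(99.9), np.float64(170.4)]
res [[-0.9, -0.6], [0.4, -0.3], [0.4, -3.2], [-0.0, 0.7], [0.2, 1.1], [0.3, 1.0], [-0.4, 1.3]]
cover -0.1051415124268771 [471.99955662  79.37873645] [501.83388826  76.23029943]
res [[-0.3, 0.0], [-0.1, 0.1], [-0.1, 0.4], [0.4, -0.5]]
house -0.2561323371430477 [473.24555976  83.28606372] L [462.99488677 142.82532558] S [435.12738032  36.41385024] bolt [502.26687121  75.68583468] ang 0.1509908247161706
```

Request:
carry_out(motion=[[0, -55, -5, 0, -1.3], [0, -112, -10, 0, -1.3], [0, -170, -16, 0, -1.3], [0, -228, -22, 0, -1.3], [0, -286, -28, 0, -1.3], [0, -341, -32, 0, -1.3], [0, -341, -32, 0, -1.3], [0, -341, -32, 0, -1.3]])

```text
time: 3.62
tool_pos: [439.4, -271.6, 191.1]
tcp_rot: [3.14, 0.002, 1.568]
contact_force: [0.3, -0.3, -0.8]
grip_width: 92.3
```

Run:
```python
from h import *
o=bot.get_obs();print(o["time"],o["tool_pos"],o["tcp_rot"],o["dq"].round(3),o["joint_positions"].round(2))
c=bot.capture("wrist");np.save("c4.npy",c,allow_pickle=True)
I=c["color"][:,:,::-1]
g=cv2.resize(I[0:300,180:480],None,fx=2,fy=2,interpolation=cv2.INTER_CUBIC)
cv2.imwrite("pics/w4.png",g)
```

```text
3.625 [ 439.35543159 -271.61611585  191.08859381] [3.13981489e+00 2.31130131e-03 1.56777472e+00] [ 0.031 -0.011  0.008 -0.    -0.001  0.002] [-0.7   0.36  1.61 -0.    1.18 -0.7 ]
```

View pics/w4.png

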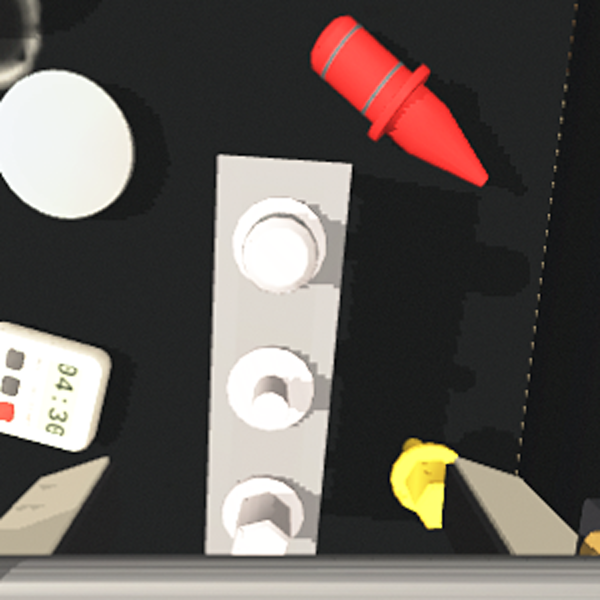

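Run:
```python
from h import *
c=np.load("c4.npy",allow_pickle=True).item()
f=lambda x,y:((x+.5)/2-.5+180,(y+.5)/2-.5)
pt={}
for n,(x,y),z in [("pintop",(278,259),124),("pincol",(279.5,244.5),79),("studcol",(270.5,388.5),79),("boltcol",(263,517),79),("sBL",(218,155),74),("sBR",(352,163),74),("sL2",(205,550),74),("sR2",(317,550),74)]:
    pt[n]=onz(c,*f(x,y),z)[:2];print(n,pt[n].round(1))
ang=lambda a,b:np.arctan2(*(pt[b]-pt[a])[::-1])
print(ang("boltcol","pincol")-np.pi/2,ang("sL2","sBL")-np.pi/2,ang("sR2","sBR")-np.pi/2,ang("sBL","sBR"))
```

```text
pintop [ 437.8 -214.1]
pincol [ 438.3 -213.1]
studcol [ 433.9 -278. ]
boltcol [ 429.7 -344.9]
sBL [ 412.8 -176.9]
sBR [ 468.9 -180.2]
sL2 [ 399.5 -366.7]
sR2 [ 456.9 -367. ]
-0.06590270486382788 -0.06975877642379791 -0.0640030572933532 -0.059426895650886366
```

Request:
carry_out(motion=[[0.4, 40, -0.5, 0, 0], [0.4, 58.5, -0.5, 0, 0], [0.4, 58.5, -0.5, 15, 0], [0.4, 58.5, -0.5, 45, 0], [0.4, 58.5, -0.5, 75, 0], [0.4, 58.5, -0.5, 98, 0], [0.4, 58.5, -0.5, 108, 0], [0.4, 58.5, -0.5, 108, 0]])

```text
time: 4.68
tool_pos: [439.6, -212.3, 83.1]
tcp_rot: [3.14, 0.002, 1.57]
contact_force: [0.2, -0.0, 0.6]
grip_width: 54.6
```

Run:
```python
from h import *
c=bot.capture("wrist");I=c["color"][:,:,::-1]
cv2.imwrite("pics/w5.png",I)
```

```text
(no output)
```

View pics/w5.png

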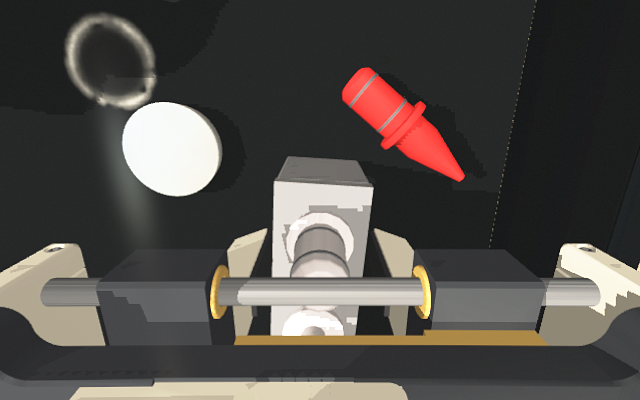

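Fingers straddle the pin's head at about (320,255), just above the collar. I'll close and lift.

Request:
carry_out(motion=[[1, 0, 0, 0, 0], [1, 0, 0, 0, 0], [1, 0, 0, 0, 0], [1, 0, 0, 0, 0], [1, 0, 0, -5, 0], [1, 0, 0, -25, 0], [1, 0, 0, -50, 0], [1, 0, 0, -72, 0], [1, 0, 0, -82, 0], [1, 0, 0, -82, 0]])

```text
time: 5.98
tool_pos: [439.8, -212.5, 165.8]
tcp_rot: [3.138, 0.003, 1.57]
contact_force: [-0.2, -0.3, -1.8]
grip_width: 27.2
```

Run:
```python
from h import *
for n in("wrist","scene"):
    c=bot.capture(n);I=c["color"][:,:,::-1]
    if n=="scene": I=cv2.resize(I[150:350,280:450],None,fx=3,fy=3)
    cv2.imwrite(f"pics/{n}6.png",I)
```

```text
(no output)
```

View pics/wrist6.png

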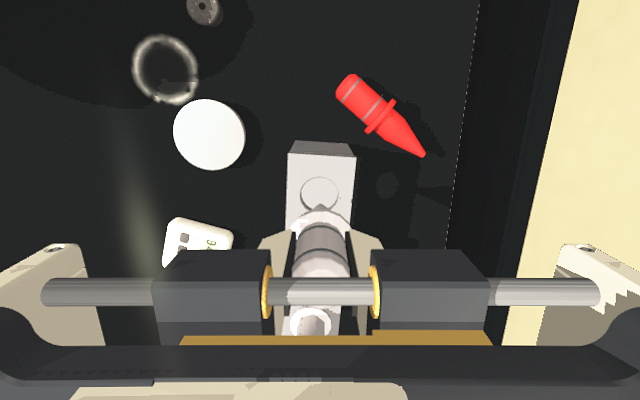

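View pics/scene6.png

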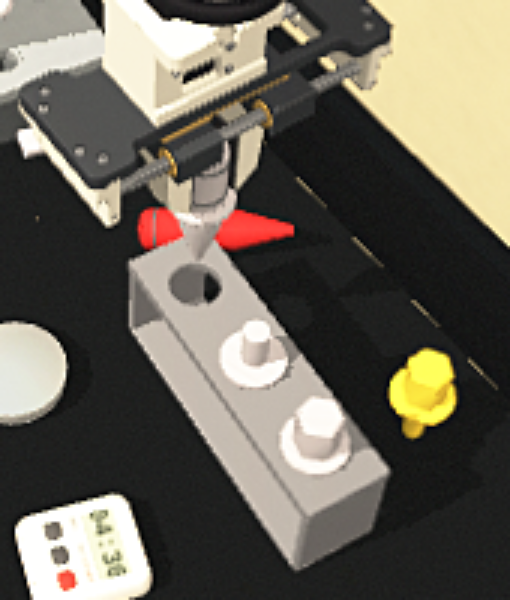

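Request:
carry_out(motion=[[1, 40, 2, -4, 0], [1, 95, 5, -8, 0], [1, 150, 8, -8, 0], [1, 205, 11, -8, 0], [1, 260, 14, -8, 0], [1, 310, 17, -8, 0], [1, 340, 18.5, 0, 0], [1, 352, 18.5, 10, 0], [1, 352, 18.5, 20, 0], [1, 352, 18.5, 20, 0]])

```text
time: 7.32
tool_pos: [457.4, 138.7, 142.9]
tcp_rot: [-3.14, 0.003, 1.569]
contact_force: [0.4, -0.7, -2.4]
grip_width: 27.2
```

Run:
```python
from h import *
o=bot.get_obs();print(o["time"],o["tool_pos"],o["tcp_rot"],o["contact_force"],o["dq"].round(3))
for n in("wrist","scene","side"):
    c=bot.capture(n);np.save(f"c7{n}.npy",c,allow_pickle=True);I=c["color"][:,:,::-1]
    if n=="scene": I=cv2.resize(I[90:210,220:340],None,fx=5,fy=5,interpolation=cv2.INTER_CUBIC)
    if n=="side": I=cv2.resize(I[80:200,240:360],None,fx=5,fy=5,interpolation=cv2.INTER_CUBIC)
    cv2.imwrite(f"pics/{n}7.png",I)
```

```text
7.325 [457.36461754 138.71646258 142.87603547] [-3.14008482e+00  2.82392959e-03  1.56888311e+00] [ 0.35572182 -0.71389327 -2.37075226] [-0.008 -0.018 -0.022  0.     0.013  0.002]
```

View pics/wrist7.png

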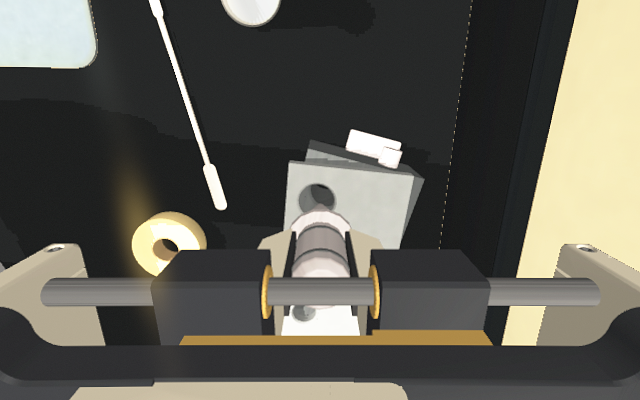

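View pics/scene7.png

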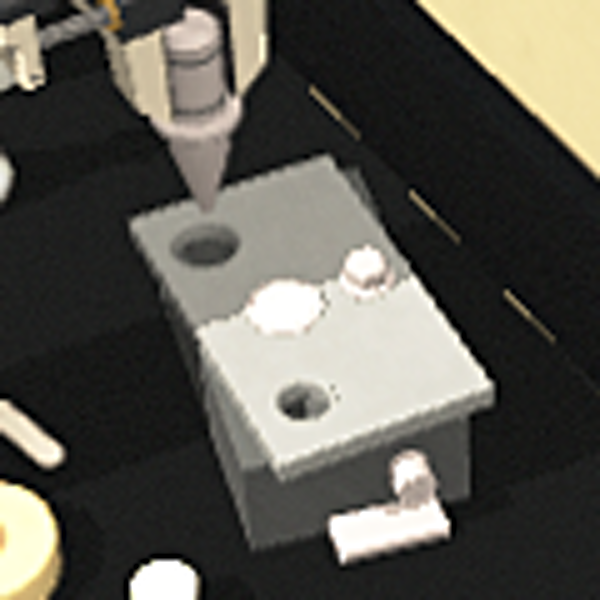

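View pics/side7.png

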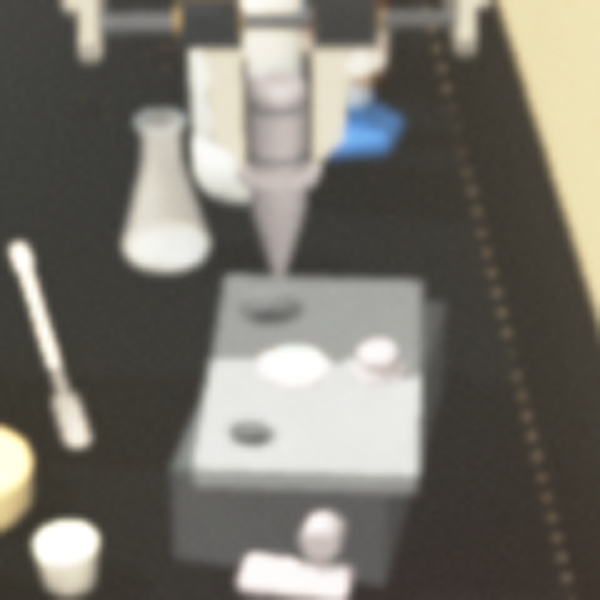

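Run:
```python
from h import *
A=np.load("c7scene.npy",allow_pickle=True).item();B=np.load("c7side.npy",allow_pickle=True).item()
f=lambda x,y,ox,oy:((x+.5)/5-.5+ox,(y+.5)/5-.5+oy)
def tri(a,b):
    o1,d1=ray(A,*a);o2,d2=ray(B,*b)
    M=np.stack([d1,-d2],1);s=np.linalg.lstsq(M,o2-o1,rcond=None)[0]
    p,q=o1+s[0]*d1,o2+s[1]*d2;return (p+q)/2,np.linalg.norm(p-q)
print("tip",tri(f(207,213,220,90),f(280,277,240,80)))
print("tip onz",onz(A,*f(207,212,220,90),80),onz(B,*f(280,276,240,80),80))
print("large",onz(A,*f(206,246,220,90),62),onz(B,*f(272,310,240,80),62))
print("small",onz(A,*f(303,401,220,90),62),onz(B,*f(252,432,240,80),62))
```

```text
tip (array([457.48079433, 136.49103765,  80.33911463]), np.float64(0.6540931876806158))
tip onz [458.27622858 137.77402771  80.        ] [457.32239632 137.55031193  80.        ]
large [455.24028111 136.43934211  62.        ] [453.08140281 135.33056224  62.        ]
small [442.62658348  28.36266694  62.        ] [439.66068793  28.15433342  62.        ]
```

Request:
carry_out(motion=[[1, 1.5, 1.5, 3, 0], [1, 1.5, 1.5, 10, 0], [1, 1.5, 1.5, 16, 0], [1, 1.5, 1.5, 22, 0], [1, 1.5, 1.5, 28, 0], [1, 1.5, 1.5, 31, 0], [1, 1.5, 1.5, 31, 0]])

```text
time: 8.35
tool_pos: [459.8, 140.4, 113.0]
tcp_rot: [3.14, 0.002, 1.568]
contact_force: [0.1, -0.2, -1.4]
grip_width: 27.2
```

Run:
```python
from h import *
for n in("wrist","scene"):
    c=bot.capture(n);I=c["color"][:,:,::-1]
    I=cv2.resize(I[90:210,220:340],None,fx=4,fy=4,interpolation=cv2.INTER_CUBIC) if n=="scene" else cv2.resize(I[120:250,250:450],None,fx=4,fy=3.7,interpolation=cv2.INTER_CUBIC)
    cv2.imwrite(f"pics/{n}8.png",I)
```

```text
(no output)
```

View pics/scene8.png

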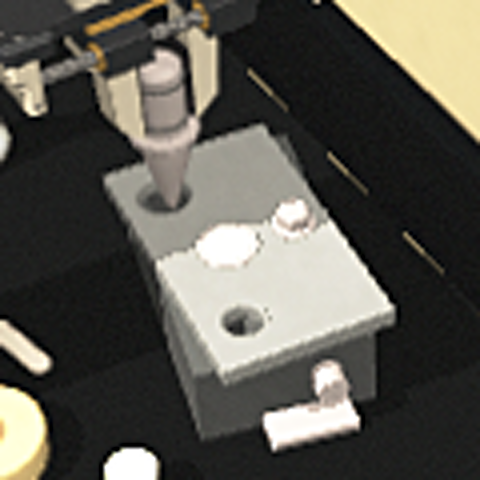

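View pics/wrist8.png

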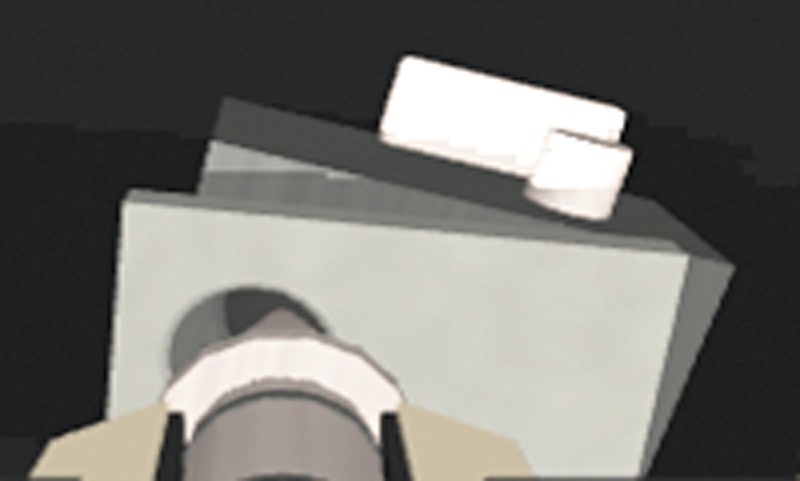

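Request:
carry_out(motion=[[1, 0.5, 1, 2, 0], [1, 1, 2, 4, 0], [1, 2, 2.8, 6, 0], [1, 2.5, 3.3, 9, 0], [1, 2.8, 3.4, 12, 0], [1, 2.8, 3.4, 15, 0], [1, 2.8, 3.4, 18, 0], [1, 2.8, 3.4, 18, 0]])

```text
time: 9.45
tool_pos: [463.4, 143.1, 95.1]
tcp_rot: [3.14, 0.002, 1.568]
contact_force: [-0.7, -0.2, -2.4]
grip_width: 26.8
```

Run:
```python
from h import *
print(bot.get_obs()["contact_force"],bot.get_obs()["moment"])
for n in("wrist","scene"):
    c=bot.capture(n);np.save(f"c9{n}.npy",c,allow_pickle=True);I=c["color"][:,:,::-1]
    I=cv2.resize(I[90:210,220:340],None,fx=4,fy=4,interpolation=cv2.INTER_CUBIC) if n=="scene" else cv2.resize(I[90:250,250:450],None,fx=4,fy=3.7,interpolation=cv2.INTER_CUBIC)
    cv2.imwrite(f"pics/{n}9.png",I)
```

```text
[-0.73953052 -0.16220202 -2.40888972] [-0.1674963   0.15325957 -0.00851567]
```

View pics/scene9.png

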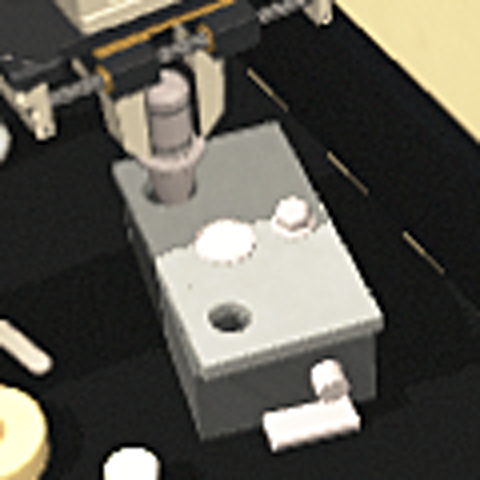

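View pics/wrist9.png

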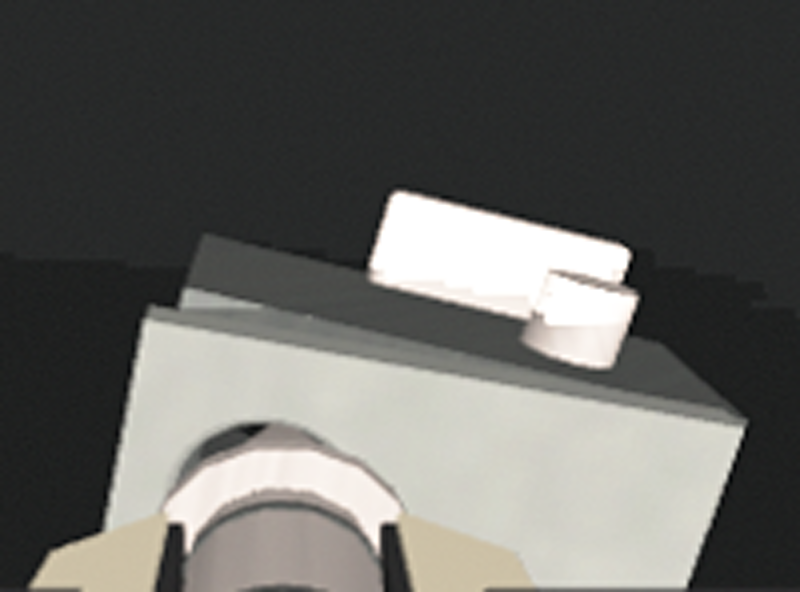

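Request:
carry_out(motion=[[1, 0, 0, 2, 0], [1, 0, 0, 4, 0], [1, 0, 0, 6, 0], [1, 0, 0, 8, 0], [1, 0, 0, 10, 0], [1, 0, 0, 11, 0]])

```text
time: 10.3
tool_pos: [463.5, 143.1, 84.1]
tcp_rot: [3.14, 0.002, 1.568]
contact_force: [-1.0, -0.4, -1.4]
grip_width: 27.0
```

Request:
carry_out(motion=[[1, 0, 0, 2, 0], [1, 0, 0, 4, 0], [1, 0, 0, 6, 0], [1, 0, 0, 8, 0]])

```text
time: 10.8
tool_pos: [463.5, 143.1, 76.0]
tcp_rot: [3.14, 0.002, 1.568]
contact_force: [-1.3, -0.3, -2.2]
grip_width: 27.5
```

Request:
carry_out(motion=[[1, 0, 0, 1.5, 0], [1, 0, 0, 3, 0], [1, 0, 0, 4.5, 0], [1, 0, 0, 5.5, 0], [1, 0, 0, 5.5, 0]])

```text
time: 11.42
tool_pos: [464.3, 143.5, 71.9]
tcp_rot: [3.138, 0.001, 1.568]
contact_force: [-2.8, 1.2, 10.0]
grip_width: 27.0
```

Run:
```python
from h import *
print(bot.get_obs()["contact_force"],bot.get_obs()["moment"])
for n in("wrist","scene"):
    c=bot.capture(n);np.save(f"c10{n}.npy",c,allow_pickle=True);I=c["color"][:,:,::-1]
    I=cv2.resize(I[90:210,220:340],None,fx=5,fy=5,interpolation=cv2.INTER_CUBIC) if n=="scene" else cv2.resize(I[90:250,250:450],None,fx=4,fy=3.7,interpolation=cv2.INTER_CUBIC)
    cv2.imwrite(f"pics/{n}10.png",I)
```

```text
[-2.75987004  1.16389449 10.00912084] [-0.03432085  0.68828024 -0.11680687]
```

View pics/scene10.png

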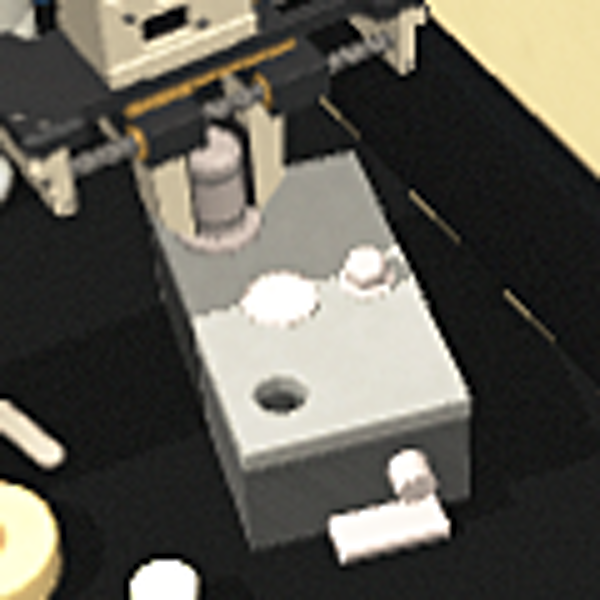

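View pics/wrist10.png

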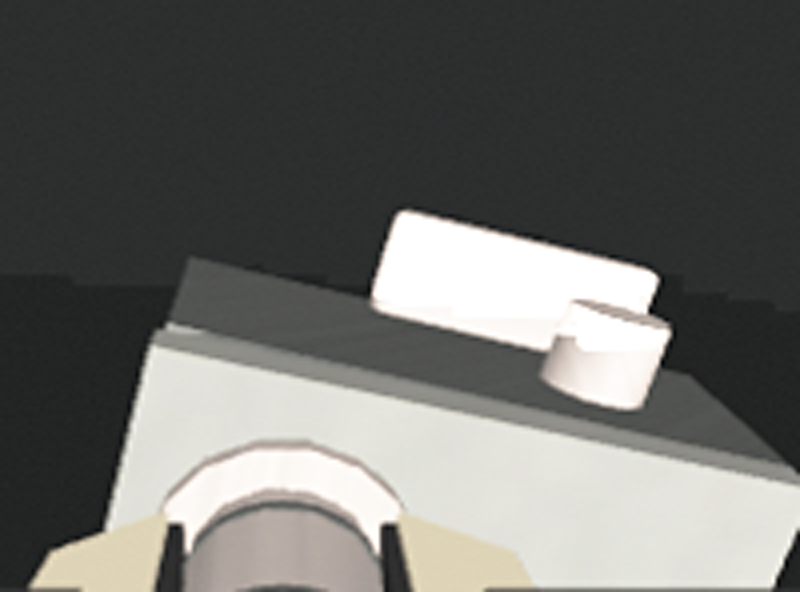

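Request:
carry_out(motion=[[1, 0, 0, 1.5, 0], [1, 0, 0, 3, 0], [1, 0, 0, 3, 0]])

```text
time: 11.9
tool_pos: [465.4, 144.1, 71.7]
tcp_rot: [3.134, 0.0, 1.568]
contact_force: [-6.9, 0.4, 24.5]
grip_width: 27.4
```

Request:
carry_out(motion=[[1, -0.5, -1.5, -1, 0], [0.45, -0.5, -1.5, -1, 0], [0.45, -0.5, -1.5, -1, 0], [0.45, -0.5, -1.5, -1, 0], [0.45, -0.5, -1.5, -15, 0], [0.45, -0.5, -1.5, -40, 0], [0.45, -0.5, -1.5, -70, 0], [0.45, -0.5, -1.5, -100, 0], [0.45, -0.5, -1.5, -110, 0]])

```text
time: 13.02
tool_pos: [464.0, 143.7, 184.0]
tcp_rot: [3.13, -0.001, 1.568]
contact_force: [-0.0, -0.2, 0.5]
grip_width: 50.6
```

Run:
```python
from h import *
o=bot.get_obs();print(o["time"],o["tool_pos"],o["tcp_rot"],o["contact_force"])
for n in("wrist","scene","side"):
    c=bot.capture(n);np.save(f"c11{n}.npy",c,allow_pickle=True);I=c["color"][:,:,::-1]
    if n=="scene": I=cv2.resize(I[90:210,220:340],None,fx=5,fy=5,interpolation=cv2.INTER_CUBIC)
    if n=="side": I=cv2.resize(I[80:200,240:360],None,fx=5,fy=5,interpolation=cv2.INTER_CUBIC)
    cv2.imwrite(f"pics/{n}11.png",I)
```

```text
13.025 [464.03134249 143.7426648  184.04011295] [ 3.12973043e+00 -5.20080744e-04  1.56759011e+00] [-0.02145157 -0.19136026  0.47886045]
```

View pics/scene11.png

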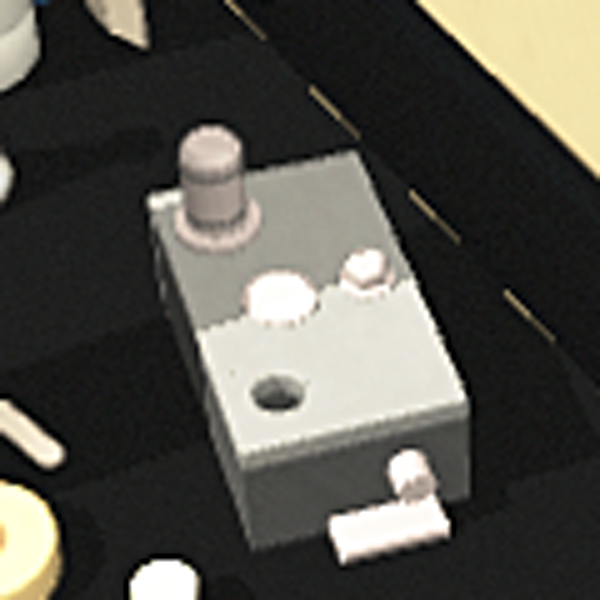

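View pics/side11.png

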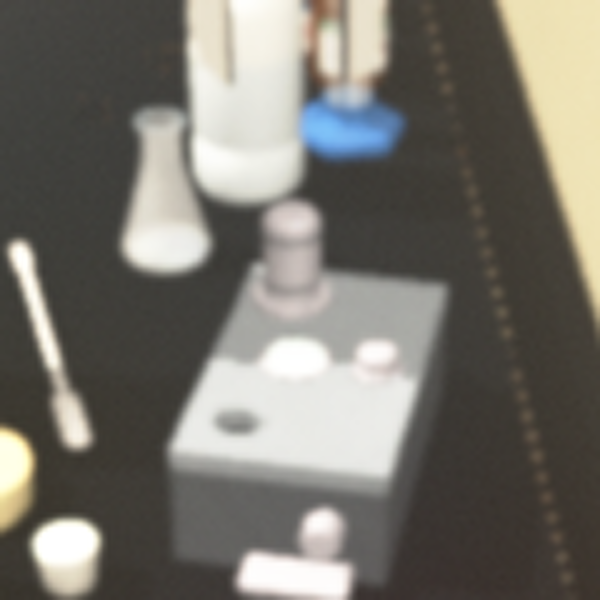

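View pics/wrist11.png

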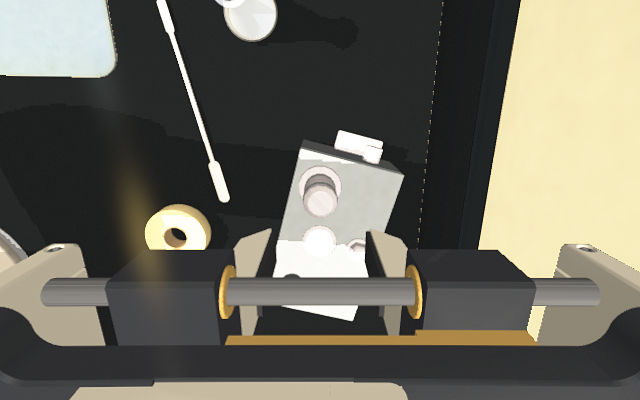

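Run:
```python
from h import *
A=np.load("c11scene.npy",allow_pickle=True).item();B=np.load("c11side.npy",allow_pickle=True).item()
f=lambda x,y,ox,oy:((x+.5)/5-.5+ox,(y+.5)/5-.5+oy)
print("small",onz(A,*f(279,394,220,90),62),onz(B,*f(238,421,240,80),62))
print("pin top",onz(A,*f(211,139,220,90),112),"collar",onz(A,*f(217,221,220,90),67),onz(B,*f(293,293,240,80),67))
print("depth headtop",atd(A,*f(211,140,220,90)), "cover by",atd(A,*f(300,200,220,90)))
for n,(x,y) in dict(BR=(357,153),FL=(243,460),FR=(468,402),BL=(150,203)).items(): print(n,onz(A,*f(x,y,220,90),62).round(1))
```

```text
small [436.15975657  37.59671919  62.        ] [433.52145094  37.4560089   62.        ]
pin top [468.00396384 146.02327052 112.        ] collar [465.22711998 143.2962256   67.        ] [463.93816511 142.90444099  67.        ]
depth headtop [467.77354327 145.64155951 111.803838  ] cover by [506.54380007 139.91831802  61.88996011]
BR [545.5 153.6  62. ]
FL [404.4  12.7  62. ]
FR [501.  -10.8  62. ]
BL [447.8 176.3  62. ]
```

Request:
carry_out(motion=[[0.45, -45, 3, -6, -8], [0.45, -95, 6, -10, -17], [0.45, -150, 9, -10, -26], [0.45, -205, 12, -10, -36], [0.45, -260, 15, -10, -46], [0.45, -315, 18, -10, -56], [0.45, -370, 21, -10, -66], [0.45, -425, 24, -8, -76], [0.45, -470, 27, -6, -86.5], [0.45, -487, 27.5, -6, -86.5]])

```text
time: 14.42
tool_pos: [487.8, -345.5, 185.6]
tcp_rot: [3.139, 0.005, 3.075]
contact_force: [-0.8, 0.4, -0.2]
grip_width: 50.6
```

Request:
carry_out(motion=[[0.45, 0, 0, 0, 0], [0.45, 0, 0, 0, 0]])

```text
time: 14.68
tool_pos: [487.6, -344.0, 184.8]
tcp_rot: [3.138, 0.004, 3.075]
contact_force: [0.2, -0.1, 0.2]
grip_width: 50.3
```

Run:
```python
from h import *
o=bot.get_obs();print(o["time"],o["tool_pos"],o["tcp_rot"],o["dq"].round(3),o["joint_positions"].round(2))
c=bot.capture("wrist");np.save("c12.npy",c,allow_pickle=True)
I=c["color"][:,:,::-1]
g=cv2.resize(I[0:300,170:470],None,fx=2,fy=2,interpolation=cv2.INTER_CUBIC)
cv2.imwrite("pics/w12.png",g)
```

```text
14.675 [ 487.64499994 -343.97113568  184.84577829] [3.13770011 0.00394611 3.07450868] [ 0.01  -0.014 -0.004 -0.     0.001 -0.008] [-0.75  0.51  1.38  0.01  1.25 -2.25]
```

View pics/w12.png

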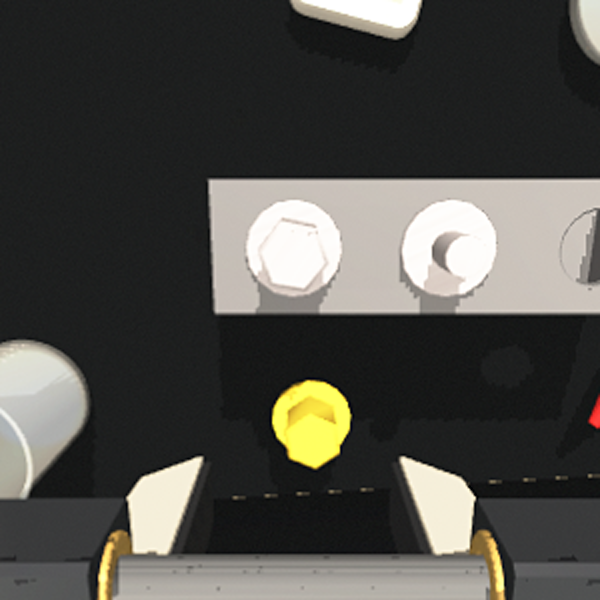

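Run:
```python
from h import *
c=np.load("c12.npy",allow_pickle=True).item()
I=c["color"][:,:,::-1]
g=cv2.resize(I[95:155,285:350],None,fx=10,fy=10,interpolation=cv2.INTER_CUBIC)
g=np.clip((g.astype(float)-150)*255/105,0,255).astype(np.uint8)
cv2.imwrite("pics/w12z.png",g)
w=np.load("c11wrist.npy",allow_pickle=True).item();I=w["color"][:,:,::-1]
g=cv2.resize(I[150:270,270:420],None,fx=5,fy=5,interpolation=cv2.INTER_CUBIC)
cv2.imwrite("pics/w11z.png",g)
```

```text
(no output)
```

View pics/w12z.png

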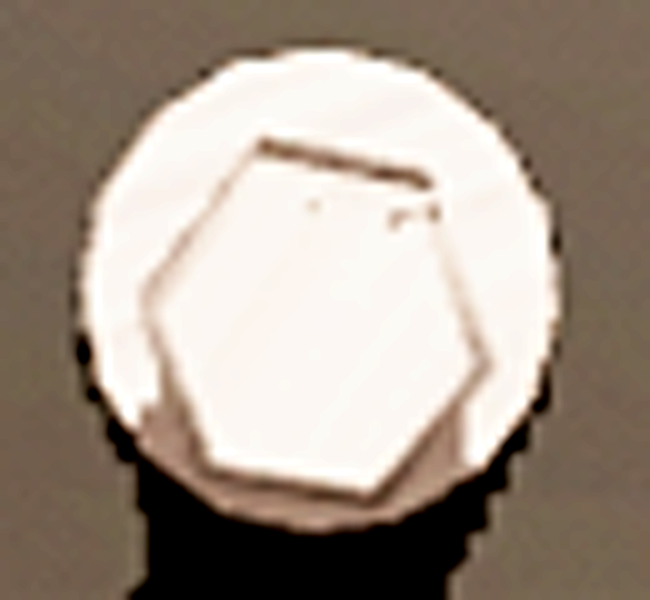

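View pics/w11z.png

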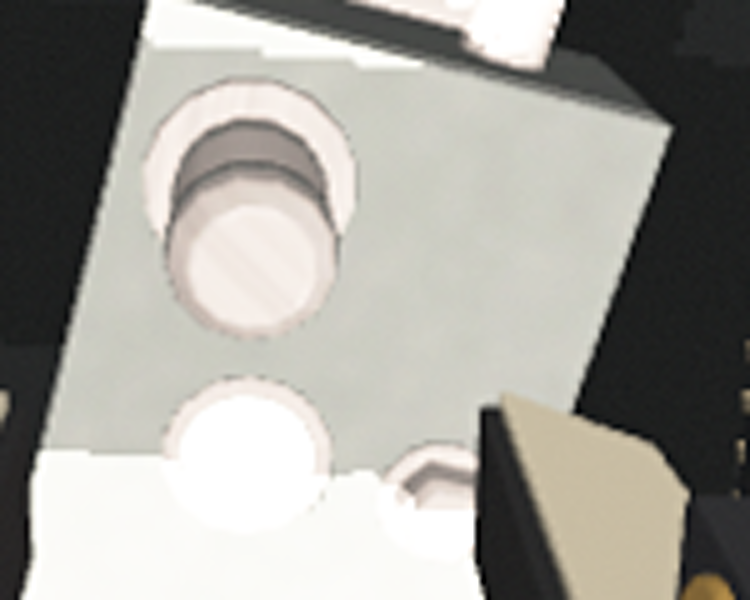

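Run:
```python
from h import *
c=np.load("c12.npy",allow_pickle=True).item()
f=lambda x,y,s,ox,oy:((x+.5)/s-.5+ox,(y+.5)/s-.5+oy)
V=[onz(c,*f(x,y,10,285,95),109)[:2] for x,y in [(150,300),(210,465),(370,495),(487,362)]]
print(np.round(V,1)); e=lambda a,b:(np.degrees(np.arctan2(*(V[b]-V[a])[::-1])),np.linalg.norm(V[b]-V[a]))
print(e(0,1),e(1,2),e(2,3),e(0,3)); print("centre",(V[0]+V[3])/2)
print("collar",onz(c,*f(320,287,10,285,95),79))
w=np.load("c11wrist.npy",allow_pickle=True).item()
print("pin top",onz(w,*f(252,257,5,270,150),112),onz(w,*f(255,266,5,270,150),112),"collar",onz(w,*f(250,178,5,270,150),67), w["depth"][150+52,270+51],atd(w,270+50.5,150+52))
for q in [(160,175),(250,95),(345,200)]: print(atd(w,*f(*q,5,270,150)))
```

```text
[[ 425.8 -355.2]
 [ 438.3 -351.8]
 [ 441.4 -339.9]
 [ 432.  -330.5]]
(np.float64(15.405664250030696), np.float64(12.963233938620355)) (np.float64(75.48290516059244), np.float64(12.308310153919864)) (np.float64(134.84002181038224), np.float64(13.245906000565089)) (np.float64(75.84437225454191), np.float64(25.526540929527364))
centre [ 428.91207189 -342.86115664]
collar [ 428.55166986 -343.00045506   79.        ]
pin top [463.89781262 144.93669097 112.        ] [464.36766569 143.42046159 112.        ] collar [464.03742781 144.62723889  67.        ] 244.10669 [464.3034143  143.70591641 110.91217982]
[447.36192517 145.56396931  67.80063373]
[464.09501455 160.70004067  68.0179176 ]
[481.71686655 140.49999182  67.93079834]
```

Request:
carry_out(motion=[[0.45, 30, -1.5, 0, -9], [0.45, 57.5, -2.7, 0, -19], [0.45, 57.5, -2.7, 10, -19], [0.45, 57.5, -2.7, 35, -19], [0.45, 57.5, -2.7, 65, -19], [0.45, 57.5, -2.7, 90, -19], [0.45, 57.5, -2.7, 101.5, -19], [0.45, 57.5, -2.7, 101.5, -19]])

```text
time: 15.72
tool_pos: [431.2, -341.9, 82.9]
tcp_rot: [3.139, 0.005, -2.877]
contact_force: [0.1, -0.1, 0.3]
grip_width: 50.5
```

Run:
```python
from h import *
for n in("wrist","scene"):
    c=bot.capture(n);I=c["color"][:,:,::-1]
    if n=="scene": I=cv2.resize(I[200:340,300:450],None,fx=4,fy=4,interpolation=cv2.INTER_CUBIC)
    cv2.imwrite(f"pics/{n}13.png",I)
```

```text
(no output)
```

View pics/wrist13.png

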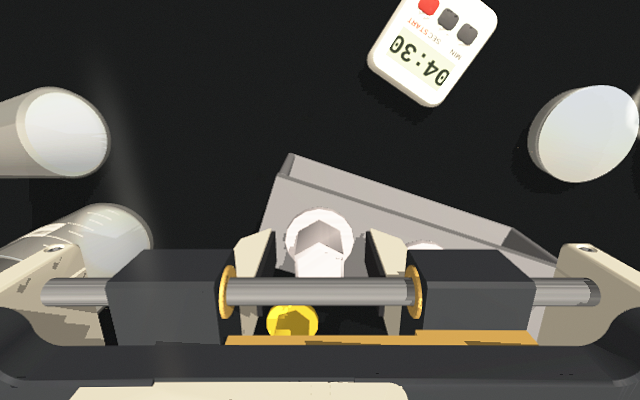

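View pics/scene13.png

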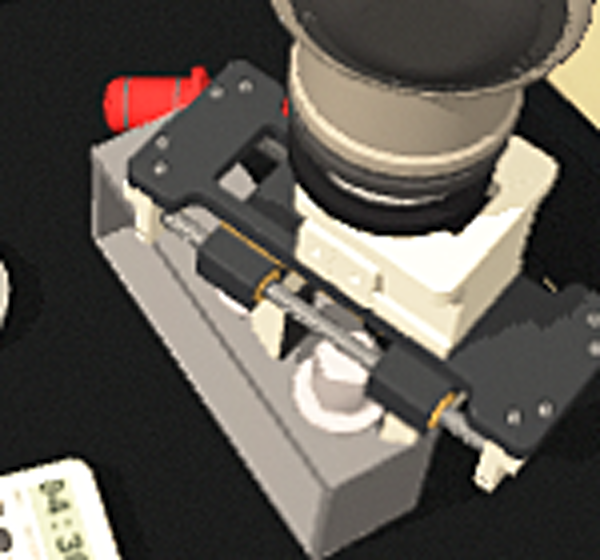

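The bolt head sits centred between the fingers at about (320,245), a corner toward the camera, so the flats face the pads. I'll grip and lift.

Request:
carry_out(motion=[[1, 0, 0, 0, 0], [1, 0, 0, 0, 0], [1, 0, 0, 0, 0], [1, 0, 0, 0, 0], [1, 0, 0, -5, 0], [1, 0, 0, -25, 0], [1, 0, 0, -50, 0], [1, 0, 0, -72, 0], [1, 0, 0, -82, 0], [1, 0, 0, -82, 0]])

```text
time: 17.08
tool_pos: [431.1, -343.0, 166.5]
tcp_rot: [-3.141, 0.006, -2.877]
contact_force: [0.0, -0.5, -2.1]
grip_width: 26.8
```

Run:
```python
from h import *
o=bot.get_obs();print(o["tcp_rot"],o["tool_pos"])
y=o["tcp_rot"][2];p=o["tool_pos"];X=np.array([np.cos(y),np.sin(y)]);Y=np.array([np.sin(y),-np.cos(y)])
d=np.array([435.2,37.2])-p[:2];print("to S",X@d,Y@d)
for n in("wrist","scene"):
    c=bot.capture(n);I=c["color"][:,:,::-1]
    if n=="scene": I=cv2.resize(I[180:340,300:450],None,fx=3.5,fy=3.5,interpolation=cv2.INTER_CUBIC)
    else: I=I[100:350,150:500]
    cv2.imwrite(f"pics/{n}14.png",I)
```

```text
[-3.14133799  0.00645728 -2.87678462] [ 431.10360836 -342.98279671  166.47690345]
to S -103.45656470740448 365.858549928753
```

View pics/wrist14.png

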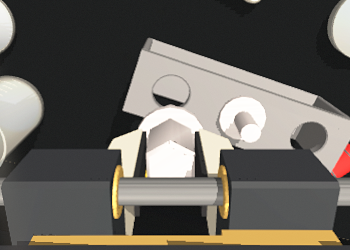

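View pics/scene14.png

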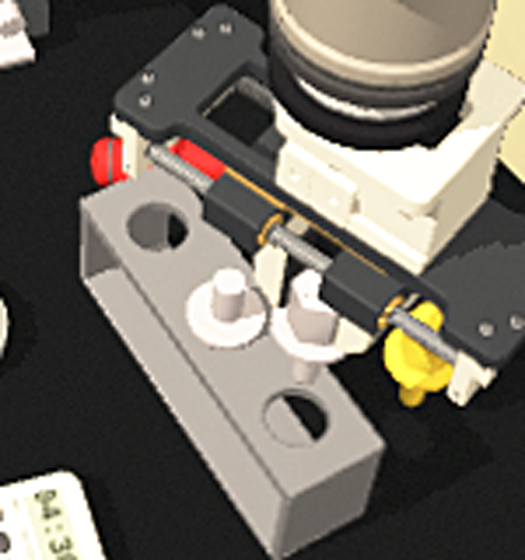

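Request:
carry_out(motion=[[1, 0, 0, -20, 0], [1, -11, 40, -30, 0], [1, -26, 92, -30, 0], [1, -41, 145, -30, 0], [1, -56, 198, -30, 0], [1, -71, 251, -30, 0], [1, -86, 304, -20, 0], [1, -97, 344, 0, 0], [1, -103.5, 366, 15, 0], [1, -103.5, 366, 25, 0]])

```text
time: 18.42
tool_pos: [434.0, 39.2, 140.2]
tcp_rot: [3.139, 0.003, -2.874]
contact_force: [-0.1, 0.0, -1.9]
grip_width: 26.5
```

Request:
carry_out(motion=[[1, 0, 0, 0, 0], [1, 0, 0, 0, 0]])

```text
time: 18.68
tool_pos: [434.2, 38.4, 140.3]
tcp_rot: [3.139, 0.003, -2.875]
contact_force: [-0.3, 0.2, -1.3]
grip_width: 26.9
```

Run:
```python
from h import *
o=bot.get_obs();print(o["time"],o["tool_pos"],o["tcp_rot"],o["contact_force"],o["dq"].round(3))
for n in("wrist","scene","side"):
    c=bot.capture(n);np.save(f"c15{n}.npy",c,allow_pickle=True);I=c["color"][:,:,::-1]
    if n=="scene": I=cv2.resize(I[90:210,220:340],None,fx=5,fy=5,interpolation=cv2.INTER_CUBIC)
    if n=="side": I=cv2.resize(I[80:200,240:360],None,fx=5,fy=5,interpolation=cv2.INTER_CUBIC)
    cv2.imwrite(f"pics/{n}15.png",I)
```

```text
18.675 [434.16157427  38.40446039 140.28066716] [ 3.13901568e+00  3.13496827e-03 -2.87501824e+00] [-0.33005617  0.19235486 -1.34813767] [-0.003 -0.008 -0.007  0.001 -0.     0.003]
```

View pics/wrist15.png

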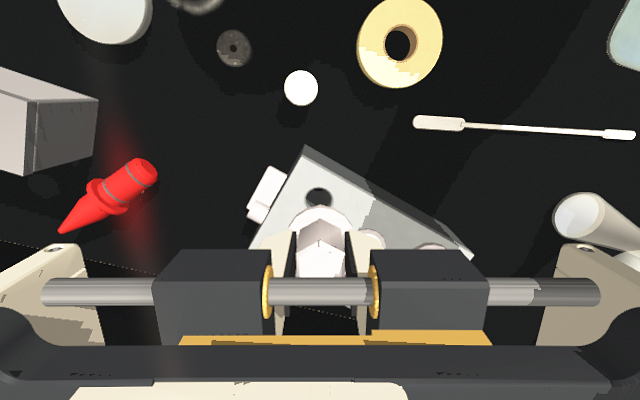

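View pics/scene15.png

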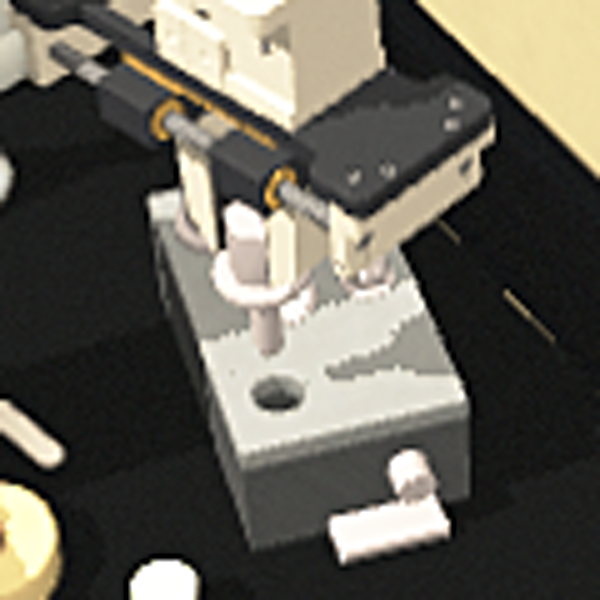

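View pics/side15.png

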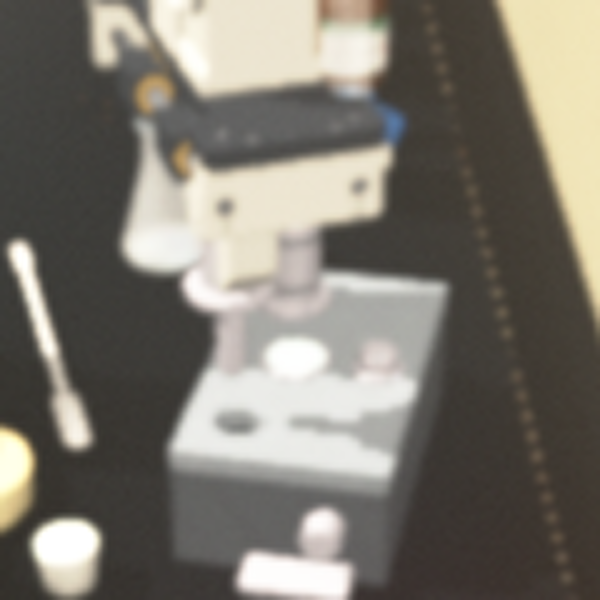

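Run:
```python
from h import *
A=np.load("c15scene.npy",allow_pickle=True).item();B=np.load("c15side.npy",allow_pickle=True).item()
f=lambda x,y,ox,oy:((x+.5)/5-.5+ox,(y+.5)/5-.5+oy)
print("end",onz(A,*f(270,350,220,90),89),onz(B,*f(230,370,240,80),89))
print("collar",onz(A,*f(259,280,220,90),133),onz(A,*f(261,276,220,90),136),)
print("hole",onz(A,*f(279,394,220,90),62),onz(B,*f(238,421,240,80),62))
```

```text
end [434.24255519  38.27019054  89.        ] [430.51576603  38.7885428   89.        ]
collar [430.99832778  35.54464594 133.        ] [431.43528751  34.25265263 136.        ]
hole [436.15975657  37.59671919  62.        ] [433.52145094  37.4560089   62.        ]
```

Request:
carry_out(motion=[[1, -2, -1.5, 4, 0], [1, -2, -1.5, 12, 0], [1, -2, -1.5, 20, 0], [1, -2, -1.5, 26, 0], [1, -2, -1.5, 32, 0], [1, -2, -1.5, 38, 0], [1, -2, -1.5, 42, 0], [1, -2, -1.5, 42, 0]])

```text
time: 19.82
tool_pos: [436.7, 37.8, 98.4]
tcp_rot: [3.139, 0.004, -2.875]
contact_force: [-0.1, -0.2, -1.6]
grip_width: 27.4
```

Run:
```python
from h import *
for n in("wrist","scene"):
    c=bot.capture(n);I=c["color"][:,:,::-1]
    I=cv2.resize(I[90:210,220:340],None,fx=4,fy=4,interpolation=cv2.INTER_CUBIC) if n=="scene" else cv2.resize(I[120:290,220:420],None,fx=3.5,fy=3.5,interpolation=cv2.INTER_CUBIC)
    cv2.imwrite(f"pics/{n}16.png",I)
```

```text
(no output)
```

View pics/scene16.png

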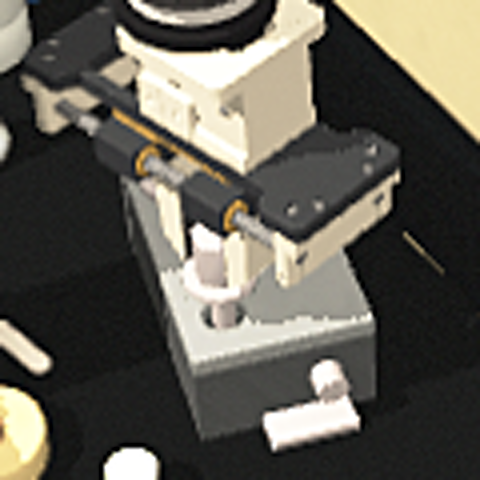

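View pics/wrist16.png

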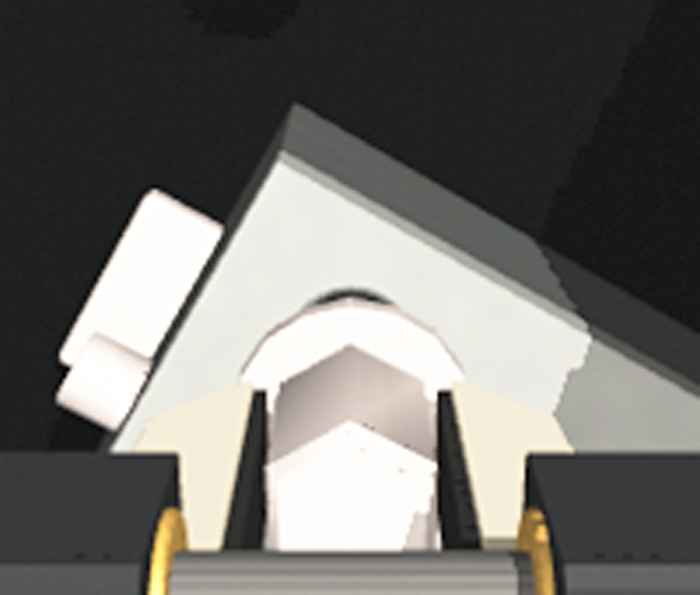

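Request:
carry_out(motion=[[1, 0, 0, 4, 0], [1, 0, 0, 9, 0], [1, 0, 0, 14, 0], [1, 0, 0, 19, 0], [1, 0, 0, 23, 0], [1, 0, 0, 25.5, 0], [1, 0, 0, 25.5, 0]])

```text
time: 20.8
tool_pos: [437.0, 37.8, 73.1]
tcp_rot: [3.139, 0.004, -2.875]
contact_force: [-0.2, -0.2, -1.7]
grip_width: 26.8
```

Request:
carry_out(motion=[[1, 0, 0, 1, 0], [1, 0, 0, 2, 0], [1, 0, 0, 3, 0], [1, 0, 0, 3, 0]])

```text
time: 21.3
tool_pos: [437.5, 37.4, 72.5]
tcp_rot: [3.141, 0.006, -2.874]
contact_force: [-7.8, -2.8, 26.1]
grip_width: 26.7
```

Request:
carry_out(motion=[[1, 0, 0, -0.5, 0], [0.45, 0, 0, -0.5, 0], [0.45, 0, 0, -0.5, 0], [0.45, 0, 0, -0.5, 0], [0.45, 0, 0, -12, 0], [0.45, 0, 0, -40, 0], [0.45, 0, 0, -75, 0], [0.45, 0, 0, -110, 0], [0.45, -40, 0, -120, 0], [0.45, -60, 0, -120, 0]])

```text
time: 22.55
tool_pos: [496.7, 53.3, 195.0]
tcp_rot: [-3.141, 0.01, -2.874]
contact_force: [0.4, 0.1, -0.9]
grip_width: 50.5
```

Run:
```python
from h import *
o=bot.get_obs();print(o["time"],o["tool_pos"],o["tcp_rot"],o["contact_force"])
for n in("wrist","scene","side"):
    c=bot.capture(n);np.save(f"c17{n}.npy",c,allow_pickle=True);I=c["color"][:,:,::-1]
    if n=="scene": I=cv2.resize(I[90:210,220:340],None,fx=5,fy=5,interpolation=cv2.INTER_CUBIC)
    if n=="side": I=cv2.resize(I[80:200,240:360],None,fx=5,fy=5,interpolation=cv2.INTER_CUBIC)
    cv2.imwrite(f"pics/{n}17.png",I)
```

```text
22.55 [496.694696    53.29539415 195.01213406] [-3.14097935  0.01001993 -2.87397659] [ 0.44507267  0.06231929 -0.87771815]
```

View pics/wrist17.png

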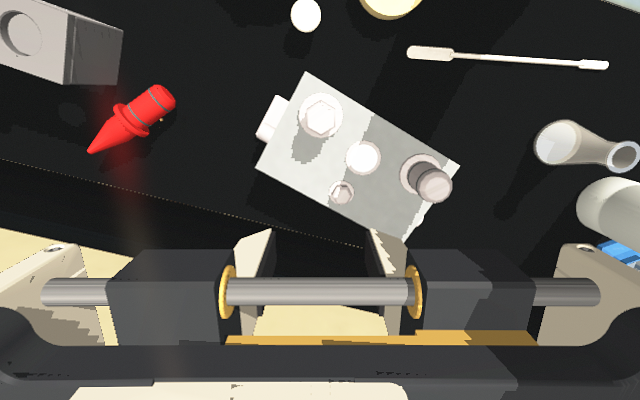

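View pics/scene17.png

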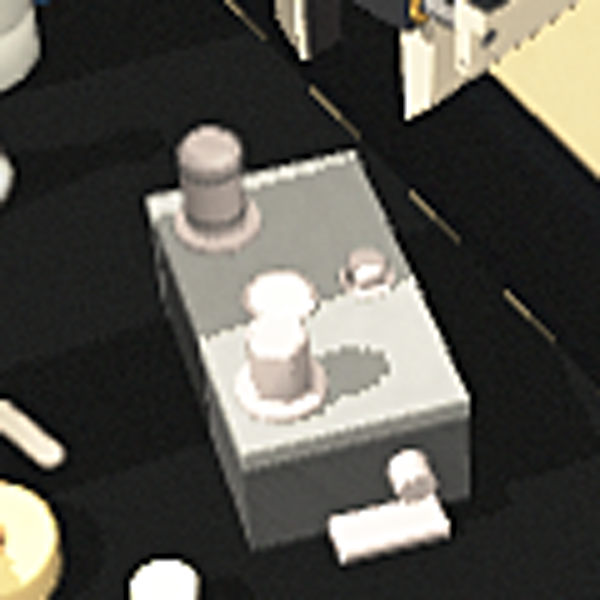

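View pics/side17.png

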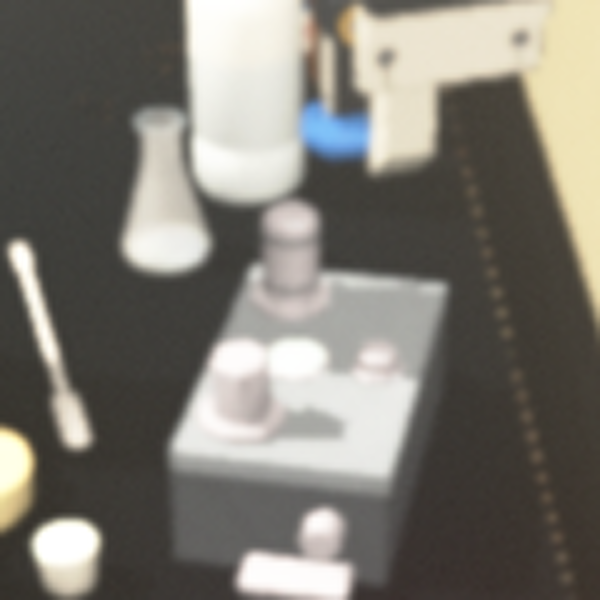

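Both parts look seated. I'll check their heights with the depth picture, then hand in.

Run:
```python
from h import *
for n,pts in dict(wrist=dict(bolttop=(321,118),boltcolL=(303,115),boltcolT=(318,98),pintop=(434,186),pincolL=(407,164),pincolT=(424,157),cover=(345,110)),scene=dict(bolttop=(275,156.5),pintop=(262,118),cover=(290,150))).items():
    c=np.load(f"c17{n}.npy",allow_pickle=True).item()
    for k,p in pts.items(): print(n,k,atd(c,*p).round(1))
w=np.load("c17wrist.npy",allow_pickle=True).item()
f=np.array([onz(w,u,v,62)[:2] for u,v in [(305,71),(256,168),(460,164)]]);print(f.round(1),np.arctan2(*(f[2]-f[0])[::-1])-np.pi/2)
```

```text
wrist bolttop [435.4  37.1  97.3]
wrist boltcolL [439.3  21.6  69.9]
wrist boltcolT [421.9  30.7  68.3]
wrist pintop [462.  139.6 112.2]
wrist pincolL [457.2 127.2  67.5]
wrist pincolT [446.8 140.4  67. ]
wrist cover [425.6  57.1  62. ]
scene bolttop [437.6  37.1  97.3]
scene pintop [468.2 145.8 110.4]
scene cover [490.3  66.7  64.3]
[[403.2  13.7]
 [500.3 -10.2]
 [444.7 178. ]] -0.24717751740902005
```

```bash
python3 -c "
from plant import bot
print(bot.close_job())"
```

```text
the job is handed in; nothing more can be done
None
```

I pushed the drift pin all the way down through the larger hole, which drew the cover into line. I left it there and put the hexagon-headed bolt down into the smaller hole. The job was handed in at about 22.7 s on the robot's clock, with the gripper open and clear of everything.

**Last checks**
- **Pin:** its head top measured z 112.2 in the wrist picture, against 112 when fully home. Its collar top measured about z 67, as expected. The scene camera gave 110.4 for the head top.
- **Bolt:** its head top measured z 97.3 in both views, against 97 when fully home.
- **Cover:** its angle measured −0.247 rad, against −0.256 rad for the housing. That is in line within measuring accuracy; it started about 0.15 rad off.
- **Forces:** the highest reading I saw was about 27 N, while pressing the bolt down.

**What disagreed**
- **Bolt collar:** two spots on its top read 69.9 and 68.3, not 67. I took this as noise near edges because the head height is right.
- **Pin tilt:** from the scene camera alone, the pin's top seemed about 3 mm to the side of its collar. The wrist picture showed the pin upright with a level collar, so I trusted that one.
- **Bolt grip:** the finger opening on the bolt read 26.8 mm instead of 24 mm. The bolt still held firmly and went in with no measurable resistance.
- **Red look-alike:** it lies in a different direction now than in the first pictures. I never steered the arm near it and no contact force showed, so I think it rolled by itself.

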